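Hold a toy-plane body in the corner of the drilling jig

TASK

Take the wooden toy-plane body and slide it flat, square end first, under the bridge of the drilling jig. Push it fully home into the jig's corner so that it lies flush against the end fence and the side fence at once, and finish while still holding it there, pressed against both fences with a light steady push and without ramming them. Leave the masking tape, the sanding block and the wooden star where they lie.

Things in the scene. Friction and masses are not known exactly. Their poses are not given: they have to be found in the camera images.
- plane_body: Toy-plane body, loose, plain pale wood, 200 long x 44 wide x 28 mm high, about 0.13 kg, on the bench top (z = 0). Origin at the centre of its underside; +x to the square end (100 mm off), -x to the half-round tail (100 mm off, radius 22), z up. A wing slot 6 mm deep crosses its top from x = 20 to 50 mm; from x = -75 to 100 mm the sides are parallel.
- body_corner (a point): Lower corner of the plane body's square end on its +y side: at (100, 22, 0) mm in the plane body's frame. It belongs in the jig's corner. Between the plane body's start and the jig stand two fixed toy-plane stands, 210 mm high, at about x 0.34 y 0.12 and x 0.55 y 0.20 m, their planes reaching to y 0.27: carry over or round them.
- jig: Wooden drilling jig screwed to the bench, never moves in a run. Origin on the bench top; +x is the way the part slides in, to the end fence (roughly the robot's right), +y to the side fence (roughly away from the robot), z up. Base plate 12 mm thick, x -110 to 120, y -53 to 59 mm. Its part from x -110 to 0 is open on both sides and above.
- jig_bridge (a point): Centre of the bridge's underside, at (54, 3, 49) mm in the jig's frame. The bridge, with a steel drill bush on it, crosses over the base at jig x 41 to 67 mm; underside 37 mm above the base plate, top 51, bush top 61 mm. It stands on the side fence and on a post; the gap between post and side fence is 58 mm wide (jig y -28 to 30).
- jig_corner (a point): The inner corner of the jig, where end fence, side fence and the top of the base plate meet: in the jig's frame at (90, 30, 12) mm.
- end_fence: End fence of the jig, a fixed wooden bar; its origin and axes are those of the jig. Inner face at jig x = 90 mm, y -40 to +30 mm, top 24 mm above the base plate (36 mm above the bench). Wood slides on wood here with a friction coefficient of about 0.6, so a part pressed on one fence resists sliding along it.
- side_fence: Side fence of the jig, a fixed wooden bar; its origin and axes are those of the jig. Inner face at jig y = 30 mm, from x = 0 to 90 mm, top 24 mm above the base plate (36 mm above the bench). Wood slides on wood here with a friction coefficient of about 0.6, so a part pressed on one fence resists sliding along it.
- tape: Bystander: roll of masking tape lying flat behind the jig, 98 mm across, 25 mm high; origin at the centre of its underside.
- sanding_block: Bystander: cork sanding block beyond the plane body, 58 x 105 x 34 mm; origin at the centre of its underside.
- wood_star: Bystander: flat wooden star lying between the toy-plane stands and the sunflower box, 73 x 84 x 12 mm; origin at the centre of its underside.
Not all that is in view belongs to the job. There is more than one size of the plane_body; the job needs the larger.

How it is judged:
On the way:
1. the plane body, low on the jig's base plate, has its square end under the bridge, between post and side fence (x of body_corner in the frame of jig above 0.05 m and z of body_corner in the frame of jig below 0.02 m and y of body_corner in the frame of jig between 0.01 and 0.034 m), for 0.1 s.
At the end, for the whole second after the job is handed in: The corner of the square end lies within 4 mm of the jig's inner corner, the plane body is flat within 2.3 degrees and parallel to the side fence within 1.7, it presses on each of the two fences with more than 1.5 N, and the fingers still hold it (over 2 N) (distance between body_corner and jig_corner below 0.004 m and angle between the x axis of plane_body and the x axis of jig, either way round below 0.03 rad and angle between plane_body's own z axis and vertical below 0.04 rad and contact force between plane_body and end_fence above 1.5 N and contact force between plane_body and side_fence above 1.5 N and contact force between the fingers and plane_body above 2 N); the arm keeps its last pose, push and grip.
It fails at once if a bystander (tape, sanding block or star) was moved more than 30 mm (distance of any of tape, sanding_block, wood_star from where it was at the start of the episode above 0.03 m).
It fails at once if the plane body was rammed against a fence with more than 60 N (contact force between plane_body and end_fence above 60 N or contact force between plane_body and side_fence above 60 N).
It also fails if it takes over 54 s, if anything falls off the work surface, if the arm or the gripper's body presses on something with over 40 N, if the wrist force passes 120 N, or if a joint passes its speed limit or range.

ROBOT

A 6-joint arm with a two-finger parallel gripper is mounted at the origin on a cart in front of the work surface, level with it; the furniture and walls round the work are solid. World frame = base frame: x ahead of the robot, y to its left, z up, the work surface at z = 0. Lengths are in m, angles in rad, forces in N, time in s.
With the tool pointing down it reaches from about 0.425 to 0.95 m from the base axis. Payload 14.7 kg.
Tool frame: the origin (TCP) lies at the very end of the fingers, on their centre line; the grasp point (between the pads) lies 19 mm behind it; z points along the fingers, y is the direction in which the jaws open and shut (so a half turn about z gives the same grasp; the last joint's range is limited). The gripper opens to 85 mm and grips with 20 to 120 N. Pads are 22 mm wide; open, the fingers measure 114 mm over their backs; the gripper's body (76 mm by 85 mm) begins 54 mm behind the grasp point. The pads swing forward as they close: fully open they stand 13 mm farther back than shut.
Start: joints at [1.208, 0.48, 1.596, -0, 1.065, -0.047], TCP at [0.202, 0.618, 0.231] pointing down, gripper open.
Joint ranges: [-2.75, 2.75], [-0.82, 2.05], [0.23, 2.67], [-1.56, 4.7], [0.09, 2.69], [-2.92, 2.92]. Speed limits (rad/s): [1.89, 1.89, 2.39, 3.01, 3.01, 3.01].

INTERFACE

Orientations are given as a 3x3 rotation matrix whose columns are the frame's x, y, z axes.
In Python, from rig import move_ptp, move_linear, goto_joints, open_gripper, grasp, sleep, solve_ik, snapshot, camera_params, PlanningError, sign_off, get_time, get_joint_positions, get_joint_vel, get_joint_torque, get_tcp_pos, get_orientation, get_wrist_force, get_moment, get_finger_gap gives the robot as it stands. Calls block until the motion is done:
- move_ptp(position, orientation): joint-space move of the TCP to a pose.
- move_linear(position, orientation=None, vel=0.15): straight line of the TCP; orientation=None keeps the orientation; vel is the mean speed in m/s.
- goto_joints(angles): joint-space move.
- open_gripper() and grasp(grip_force=None): open the fingers fully, or close them until they stop; grip_force is the grip in N (None keeps the last).
- sleep(seconds).
- solve_ik(position, orientation): joint angles nearest the present ones, or None.
- snapshot(name): name is "side" or "top" or "wrist"; returns (picture, depth): 384x512x3 uint8, red, green, blue; 384x512 float32, m along the optical axis (not along the pixel's ray), 0 where there is no reading.
- camera_params(name): a dict with "vfov" (degrees; the focal length in pixels is half the picture's height over the tangent of half this angle, whatever the lens; pixels are square), "cx", "cy" (the principal point, pixels), "dist" ([k1, k2, p1, p2, k3] as OpenCV has them; the pictures are not rectified), "position" and "orientation" of the camera in the world. Camera axes: x right, y down, z forward; pixel columns grow to the right and rows downward; lengths in m; the calibration is good to about 2 mm. A picture is of the moment at which its call begins: read the wrist's pose just before it. camera_params takes no time and is no camera call; for the wrist camera it gives the pose at the moment of the call.
A pose or a line that the arm cannot do raises PlanningError and nothing moves.
- sign_off(): hands the job in, once; it reports no verdict.
Readings, each from a call of its own:
- get_time(): time.
- get_joint_positions(): joint angles.
- get_joint_vel(): joint speeds.
- get_joint_torque(): joint torques, N m.
- get_tcp_pos(): TCP position.
- get_orientation(): TCP orientation.
- get_wrist_force(): force on the tool from outside, world axes, zero at the start.
- get_moment(): the same for the moment, N m.
- get_finger_gap(): finger opening in m.
Only numpy, scipy, OpenCV 4.12 (cv2) and the standard library are available. Lean on these libraries where they do the work, as an engineer would, in place of code of your own. Each camera call takes 0.05 s, during which the arm holds its last target.

## Working session

There is one attempt and no reset: what is moved stays moved. The work goes in short steps, each a Python script; the robot and the scene stay as the last script left them, time stands still between calls to the robot, and variables do not carry over. Pictures are saved under pics/ and viewed, and the job is handed in when it is done.

```bash
ls; mkdir -p pics
cat > h.py <<'E'
import numpy as np, cv2
from rig import *
def K(c):
    f=192/np.tan(np.radians(c['vfov'])/2); return np.array([[f,0,c['cx']],[0,f,c['cy']],[0,0,1]])
def ray(c,uv):
    n=cv2.undistortPoints(np.array(uv,float).reshape(-1,1,2),K(c),np.array(c['dist'],float)).reshape(-1,2)
    d=np.c_[n,np.ones(len(n))]@np.array(c['orientation']).T
    return np.array(c['position']),d
def onz(c,uv,z):
    p,d=ray(c,uv); return p+d*((z-p[2])/d[:,2])[:,None]
def proj(c,P):
    R=np.array(c['orientation']);t=-R.T@np.array(c['position'])
    return cv2.projectPoints(np.array(P,float).reshape(-1,1,3),cv2.Rodrigues(R.T)[0],t,K(c),np.array(c['dist'],float))[0].reshape(-1,2)
def save(n,im): cv2.imwrite('pics/'+n+'.png',im[...,::-1])
E
python3 - <<'E'
from h import *
print(get_time())
for n in ['top','side','wrist']:
    c=camera_params(n); im,d=snapshot(n); save(n+'0',im); np.savez(f'{n}0.npz',im=im,d=d,c=np.array(c,dtype=object)); print(n,c)
E
```

```text
pics
0.0
top {'vfov': 46.189482778963445, 'cx': 257.77166854509295, 'cy': 194.66885044246547, 'dist': array([0.02745491, 0.        , 0.        , 0.        , 0.        ]), 'position': array([0.46562269, 0.10706324, 1.43331993]), 'orientation': array([[ 7.78760197e-03, -9.99054086e-01,  4.27818486e-02],
       [-9.99969074e-01, -7.82742631e-03, -7.63433682e-04],
       [ 1.09758331e-03, -4.27745802e-02, -9.99084146e-01]])}
side {'vfov': 42.24132396073114, 'cx': 254.04772831119834, 'cy': 188.89124401782277, 'dist': array([0.02407773, 0.        , 0.        , 0.        , 0.        ]), 'position': array([ 0.3770198 , -1.49663951,  0.86391337]), 'orientation': array([[ 0.99452049, -0.06385853,  0.08277128],
       [-0.10241356, -0.4361806 ,  0.89401228],
       [-0.02098708, -0.89759043, -0.44033052]])}
wrist {'vfov': 66.40805618478768, 'cx': 257.6223289584728, 'cy': 193.9381104821184, 'dist': array([-0.0653381,  0.       ,  0.       ,  0.       ,  0.       ]), 'position': array([0.13572711, 0.63950194, 0.3737107 ]), 'orientation': array([[ 0.31151132,  0.91273043,  0.26435555],
       [ 0.95024073, -0.29868535, -0.08848512],
       [-0.00180393,  0.27876552, -0.9603575 ]])}
```

View pics/top0.png

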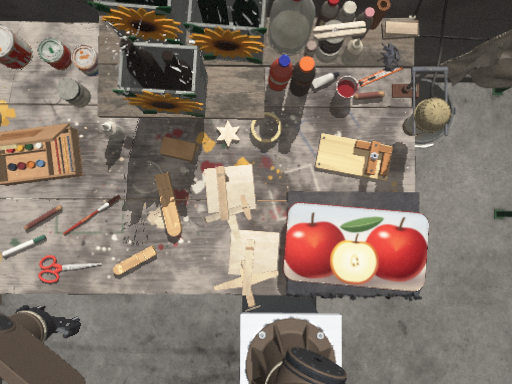

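View pics/side0.png

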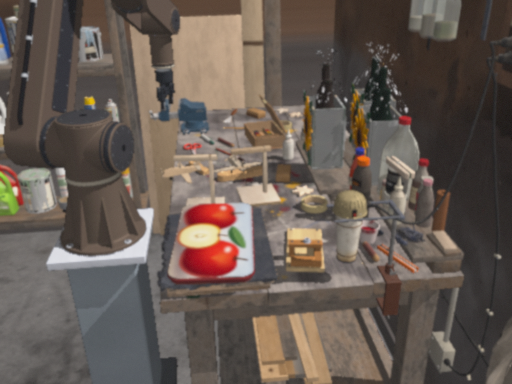

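View pics/wrist0.png

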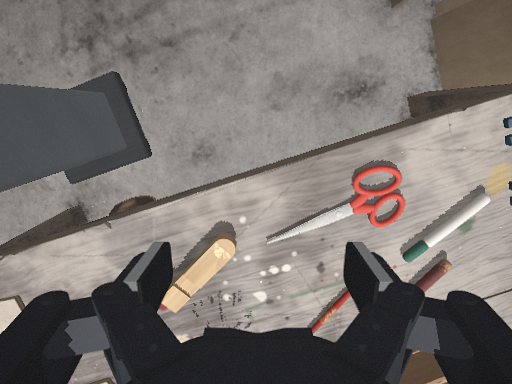

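Two plane bodies are in the top picture: one at about (169,204) and a shorter one at (135,262). The jig is at (355,157). I'll enlarge both and measure them.

Run:
```python
from h import *
z=np.load('top0.npz',allow_pickle=True); im=z['im'];c=z['c'].item();d=z['d']
a=cv2.resize(im[150:290,100:210],None,fx=4,fy=4,interpolation=cv2.INTER_CUBIC);save('cropA',a)
b=cv2.resize(im[120:190,300:410],None,fx=7,fy=7,interpolation=cv2.INTER_CUBIC);save('cropB',b)
hsv=cv2.cvtColor(im,cv2.COLOR_RGB2HSV)
m=((hsv[...,0]>10)&(hsv[...,0]<26)&(hsv[...,1]>75)&(hsv[...,2]>120)).astype(np.uint8)
m=cv2.morphologyEx(m,cv2.MORPH_CLOSE,np.ones((3,3)))
cs,_=cv2.findContours(m,0,2)
for k in cs:
    if cv2.contourArea(k)>150:
        r=cv2.minAreaRect(k);bx=cv2.boxPoints(r)
        P=onz(c,bx,0.028); l=np.linalg.norm(P[0]-P[1]),np.linalg.norm(P[1]-P[2])
        print(np.round(r[0]),np.round(l,3),P.mean(0).round(3))
```

```text
[134. 260.] [0.144 0.032] [0.319 0.487 0.028]
[353. 260.] [0.136 0.143] [ 0.326 -0.191  0.028]
[168. 204.] [0.049 0.2  ] [0.493 0.385 0.028]
[354. 156.] [0.117 0.228] [ 0.65  -0.194  0.028]
[206. 143.] [0.044 0.056] [0.688 0.27  0.028]
[ 36. 153.] [0.241 0.162] [0.65  0.798 0.028]
[  8. 112.] [0.082 0.046] [0.778 0.888 0.028]
[433. 109.] [0.077 0.107] [ 0.798 -0.442  0.028]
```

View pics/cropA.png

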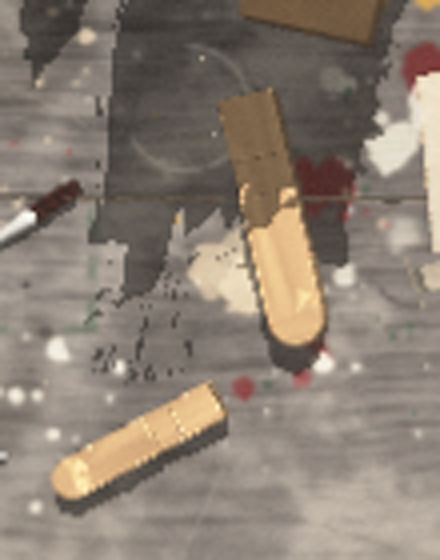

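View pics/cropB.png

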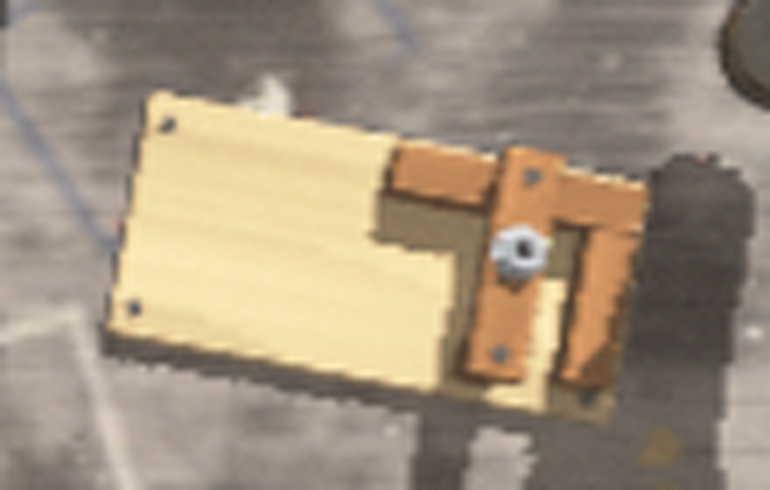

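The body at top px (168,204) measures 200 x ~46 mm, has a half-round tail at the bottom and its square end at the top (half shadowed), so it's the larger one. The one at (134,260) is only 144 mm long, so it's the decoy. Next I'll get precise poses from colour and depth.

Run:
```python
from h import *
z=np.load('top0.npz',allow_pickle=True); im=z['im'];c=z['c'].item();d=z['d']
v,u=np.mgrid[0:384,0:512]
uv=np.c_[u.ravel(),v.ravel()].astype(float)
p,dr=ray(c,uv); 
W=(p+dr*d.ravel()[:,None]).reshape(384,512,3)  # dr has unit optical comp
np.save('W.npy',W)
# body
sub=np.s_[165:245,145:195]
m=np.zeros((384,512),np.uint8); m[sub]=((W[sub][...,2]>0.018)&(W[sub][...,2]<0.04))
cs,_=cv2.findContours(m,0,1); k=max(cs,key=cv2.contourArea)
r=cv2.minAreaRect(k);bx=cv2.boxPoints(r);P=onz(c,bx,.028)
print(bx.round(1),P.round(4),np.median(W[...,2][m>0]))
print(np.linalg.norm(P[0]-P[1]),np.linalg.norm(P[1]-P[2]))
# bench level noise; jig base
j=W[125:185,310:400]
for lo,hi in [(.006,.018),(.03,.045),(.055,.068)]:
    m=np.zeros((384,512),np.uint8);m[125:185,310:400]=(j[...,2]>lo)&(j[...,2]<hi)
    ys,xs=np.nonzero(m);print(lo,len(xs),xs.min(),xs.max(),ys.min(),ys.max(),np.median(W[...,2][m>0]))
m=np.zeros((384,512),np.uint8);m[125:185,310:400]=(j[...,2]>.007)
cs,_=cv2.findContours(m,0,1); k=max(cs,key=cv2.contourArea);bx=cv2.boxPoints(cv2.minAreaRect(k));P=onz(c,bx,.012);print(bx,P.round(4),np.linalg.norm(P[0]-P[1]),np.linalg.norm(P[1]-P[2]))
vis=np.clip((W[...,2])*4*255,0,255).astype(np.uint8)
cv2.imwrite('pics/h.png',cv2.resize(vis[110:300,90:430],None,fx=2.3,fy=2.3,interpolation=0))
```

```text
[[153.7 174.8]
 [168.  171.5]
 [182.2 233.3]
 [168.  236.6]] [[0.5855 0.4316 0.028 ]
 [0.5962 0.3874 0.028 ]
 [0.4037 0.3399 0.028 ]
 [0.3932 0.3839 0.028 ]] 0.026751963728580797
0.04548887138580288 0.1983053901734094
0.006 1830 310 399 125 184 0.011540697742091544
0.03 349 355 392 140 175 0.03558865623976071
0.055 273 365 380 141 174 0.06233666845802244
[[313.84482 168.62349]
 [319.8021  131.88683]
 [393.17007 143.78435]
 [387.2128  180.52101]] [[ 0.6104 -0.0709  0.012 ]
 [ 0.7276 -0.0895  0.012 ]
 [ 0.6911 -0.3216  0.012 ]
 [ 0.5744 -0.3024  0.012 ]] 0.11862457111175796 0.23495835253355257
```

View pics/h.png

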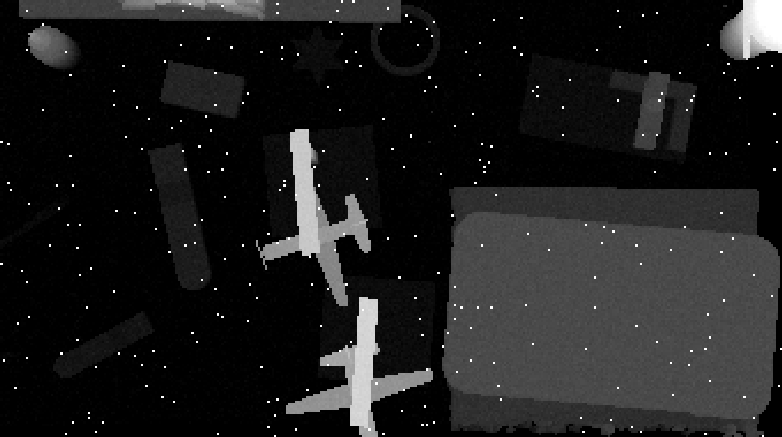

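```bash
cat > jig.py <<'E'
from h import *
z=np.load('top0.npz',allow_pickle=True); im=z['im'];c=z['c'].item()
S=8
x0,y0,x1,y1=300,120,405,190
big=cv2.resize(im[y0:y1,x0:x1],None,fx=S,fy=S,interpolation=cv2.INTER_CUBIC)
hsv=cv2.cvtColor(big,cv2.COLOR_RGB2HSV)
m=((hsv[...,1]>85)&(hsv[...,0]>5)&(hsv[...,0]<32)).astype(np.uint8)
m=cv2.morphologyEx(m,cv2.MORPH_OPEN,np.ones((25,25)))
cs,_=cv2.findContours(m,0,1);k=max(cs,key=cv2.contourArea)[:,0,:].astype(float)
v=big.copy();cv2.drawContours(v,[k.astype(np.int32)],-1,(0,0,255),1);save('jigm',cv2.resize(v,None,fx=.9,fy=.9))
px=(k+.5)/S-.5+[x0,y0]
P=onz(c,px,.012)[:,:2]
th=np.radians(-98.9)
ex=lambda t:np.array([np.cos(t),np.sin(t)])
o0=np.array([.65,-.19])
for it in range(4):
    X=ex(th);Y=np.array([-X[1],X[0]])
    a=(P-o0)@X;b=(P-o0)@Y
    if it==0:
        # origin rough from extents
        o0=o0+X*(np.percentile(a,1)+110e-3)+Y*(np.percentile(b,1)+53e-3);continue
    near=(abs(b+.053)<.006)&(a>-.1)&(a<.07)
    far=(abs(b-.059)<.008)&(a>-.1)&(a<-.01)
    left=(abs(a+.11)<.006)&(b>-.04)&(b<.05)
    f=[]
    for s in(near,far,left):
        vx,vy,qx,qy=cv2.fitLine(P[s].astype(np.float32),cv2.DIST_HUBER,0,.001,.001).ravel()
        f.append((np.degrees(np.arctan2(vy,vx))%180,np.array([qx,qy]),s.sum()))
    th=np.radians(f[0][0]-180 if f[0][0]>0 else f[0][0])
    X=ex(th);Y=np.array([-X[1],X[0]])
    dn,df,dl=[(f[i][1]-o0)@n for i,n in((0,Y),(1,Y),(2,X))]
    print([round(float(q[0]),2) for q in f],dn,df,df-dn,dl)
    o0=o0+Y*((dn+.053+df-.059)/2)+X*(dl+.11)
print('jig',o0,np.degrees(th))
g=lambda x,y:o0+X*x+Y*y
pts=[[*g(*q[:2]),q[2]] for q in [(-.11,-.053,.012),(-.11,.059,.012),(.09,.03,.036),(0,.03,.036),(.09,-.04,.036),(.041,.03,.063),(.067,.03,.063),(.041,-.028,.063),(.12,-.053,.012)]]
q=proj(c,pts)
for w in q: cv2.circle(v,tuple(int(e) for e in ((w-[x0,y0]+.5)*S)),4,(0,255,255),-1)
save('jigm2',cv2.resize(v,None,fx=.9,fy=.9))
E
python3 jig.py
```

```text
[93.34, 79.82, 166.34] -0.04827444318596918 0.06162867832009234 0.10990312150606152 -0.0997590620917568
[93.86, 85.45, 9.07] -0.051654993801831875 0.057978241988100684 0.10963323578993256 -0.11122005790643401
[93.46, 86.08, 7.64] -0.05190412487122986 0.059739964194993056 0.11164408906622292 -0.11041586179687539
jig [ 0.64492152 -0.30857879] -86.53802
```

View pics/jigm2.png

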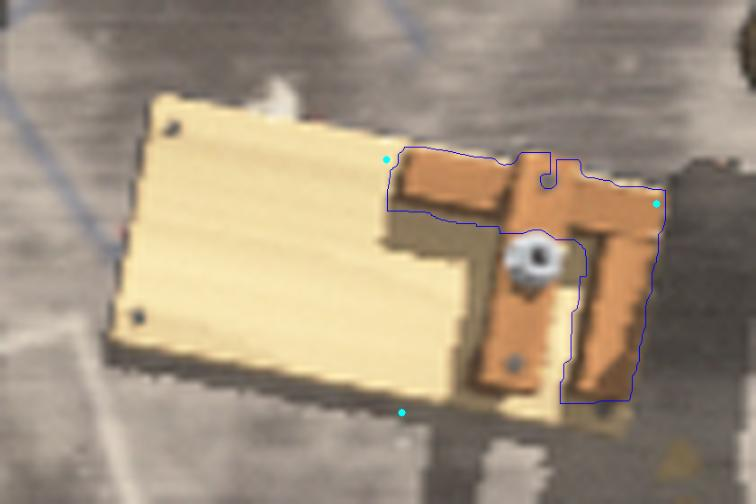

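Run:
```python
from h import *
th=np.radians(13.9)
for s in(0,np.pi):
  for t in (13.9,-98.9):
    a=np.radians(t)+s
    R=np.array([[np.cos(a),np.sin(a),0],[np.sin(a),-np.cos(a),0],[0,0,-1]])
    for p in ([.475,.381,.2],[.65,-.1,.05],[.65,-.19,.05]):
        print(round(np.degrees(a)),p,solve_ik(np.array(p),R))
print(get_orientation())
```

```text
14 [0.475, 0.381, 0.2] [ 6.26242696e-01  4.55293776e-01  1.72683818e+00 -4.44089210e-16
  9.59460701e-01  1.95443826e+00]
14 [0.65, -0.1, 0.05] [-1.98738971e-01  6.98824333e-01  1.71148262e+00 -4.44089210e-16
  7.31285697e-01  1.12945659e+00]
14 [0.65, -0.19, 0.05] [-3.29142771e-01  7.19598076e-01  1.66162074e+00 -4.44089210e-16
  7.60373838e-01  9.99052790e-01]
-99 [0.475, 0.381, 0.2] [ 6.26242696e-01  4.55293776e-01  1.72683818e+00 -4.44089210e-16
  9.59460701e-01 -2.36001565e+00]
-99 [0.65, -0.1, 0.05] None
-99 [0.65, -0.19, 0.05] None
194 [0.475, 0.381, 0.2] [ 6.26242696e-01  4.55293776e-01  1.72683818e+00 -4.44089210e-16
  9.59460701e-01 -1.18715440e+00]
194 [0.65, -0.1, 0.05] [-1.98738971e-01  6.98824333e-01  1.71148262e+00 -4.44089210e-16
  7.31285697e-01 -2.01213606e+00]
194 [0.65, -0.19, 0.05] [-3.29142771e-01  7.19598076e-01  1.66162074e+00 -4.44089210e-16
  7.60373838e-01 -2.14253986e+00]
81 [0.475, 0.381, 0.2] [ 6.26242696e-01  4.55293776e-01  1.72683818e+00 -4.44089210e-16
  9.59460701e-01  7.81576999e-01]
81 [0.65, -0.1, 0.05] [-1.98738971e-01  6.98824333e-01  1.71148262e+00 -4.44089210e-16
  7.31285697e-01 -4.34046678e-02]
81 [0.65, -0.19, 0.05] [-3.29142771e-01  7.19598076e-01  1.66162074e+00 -4.44089210e-16
  7.60373838e-01 -1.73808467e-01]
[[-9.50537771e-01  3.10608824e-01 -3.23714105e-04]
 [ 3.10608990e-01  9.50537378e-01 -8.65408385e-04]
 [ 3.88988757e-05 -9.23151869e-04 -9.99999573e-01]]
```

```bash
sed -i 's/hsv\[...,1\]>85/hsv[...,1]>58/; s/ones((25,25))/ones((9,9))/' jig.py; sed -i '/findContours/i m=cv2.morphologyEx(m,cv2.MORPH_CLOSE,np.ones((25,25)))' jig.py; python3 jig.py
```

```text
[79.9, 79.91, 169.94] -0.05098265442092425 0.06290029953004533 0.11388295395096959 -0.10884691080562191
[79.9, 79.77, 169.84] -0.05394147683847927 0.05997099323534661 0.11391247007382588 -0.11002850729309512
[79.9, 79.77, 169.84] -0.05395623503622954 0.05995623503759633 0.11391247007382588 -0.11000000000132001
jig [ 0.64749835 -0.19049035] -100.096725
```

View pics/jigm2.png

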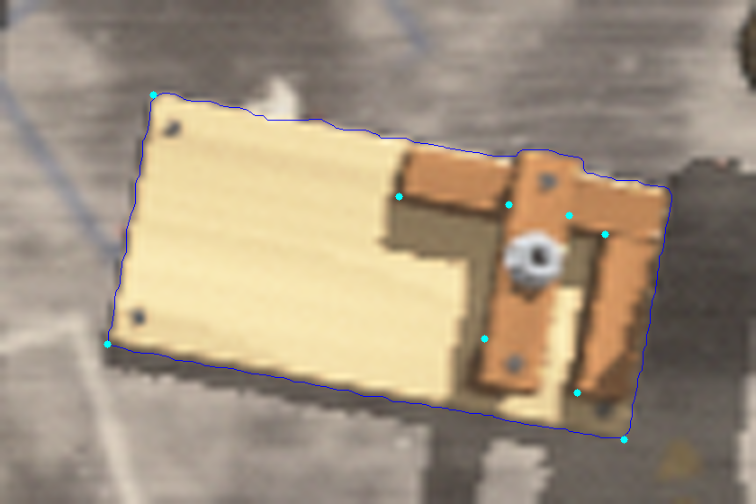

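The jig fit is good: origin (0.6475, -0.1905), yaw -100.1°, all three edges agree, and the corner dots land on the fences. Next I move to hover over the body and check it with the wrist camera.

```bash
cat >> h.py <<'E'
JO=np.array([.6475,-.1905]);JT=np.radians(-100.0)
JX=np.array([np.cos(JT),np.sin(JT)]);JY=np.array([-JX[1],JX[0]])
def Rt(deg):
    a=np.radians(deg); return np.array([[np.cos(a),np.sin(a),0],[np.sin(a),-np.cos(a),0],[0,0,-1]])
def jw(x,y,z): return np.array([*(JO+JX*x+JY*y),z])
def jf(p): d=np.array(p)[:2]-JO; return np.array([d@JX,d@JY])
E
python3 - <<'E'
from h import *
move_ptp(np.array([.475,.381,.2]),Rt(193.9))
print(get_time(),get_tcp_pos(),get_wrist_force())
c=camera_params('wrist');im,d=snapshot('wrist');save('w1',im);np.savez('w1.npz',im=im,d=d,c=np.array(c,dtype=object))
a=np.radians(13.9);X=np.array([np.cos(a),np.sin(a)]);Y=np.array([-X[1],X[0]]);C=np.array([.4947,.3857])
P=[[*(C+X*x+Y*y),.028] for x,y in((.1,.022),(.1,-.022),(-.078,.022),(-.078,-.022),(-.1,0))]
v=im.copy()
for w in proj(c,P):cv2.circle(v,tuple(int(round(e)) for e in w),2,(0,0,255),-1)
save('w1o',v)
E
```

```text
1.5083 [0.47463242 0.38165492 0.2000956 ] [-0.22188513  0.26585246 -0.26743281]
```

View pics/w1o.png

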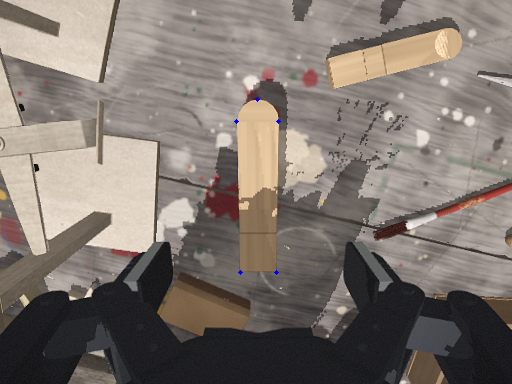

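The overlaid corners (square end at (240,272)/(276,272), tail at (258,99)) match the body to within about 1 mm, and the shorter decoy is at the top right. So I grasp.

Run:
```python
from h import *
R=Rt(193.9)
move_linear(np.array([.475,.381,.03]),R,vel=.12)
move_linear(np.array([.475,.381,.003]),R,vel=.04)
print(get_tcp_pos(),get_wrist_force())
grasp(60); sleep(.2)
print(get_finger_gap(),get_tcp_pos(),get_wrist_force())
move_linear(np.array([.475,.381,.06]),R,vel=.08)
sleep(.2)
print(get_time(),get_finger_gap(),get_tcp_pos(),get_wrist_force(),get_moment())
c=camera_params('wrist');im,d=snapshot('wrist');save('w2',im);np.savez('w2.npz',im=im,d=d,c=np.array(c,dtype=object))
s,_=snapshot('side');save('s2',cv2.resize(s[60:260,120:340],None,fx=3,fy=3))
```

```text
[0.47504916 0.38106826 0.00303116] [ 0.12099132 -0.04247104  0.05356846]
0.042870983772525746 [0.47514775 0.38108407 0.00344631] [-1.456667   -1.36736811  6.90119088]
5.675 0.0434230732835429 [0.47471374 0.38080568 0.05943519] [ 0.28007272 -0.47332148 -1.86813822] [-0.04961164  0.0371875  -0.07323397]
```

View pics/w2.png

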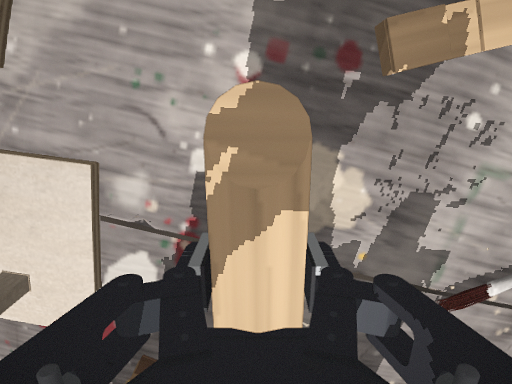

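View pics/s2.png

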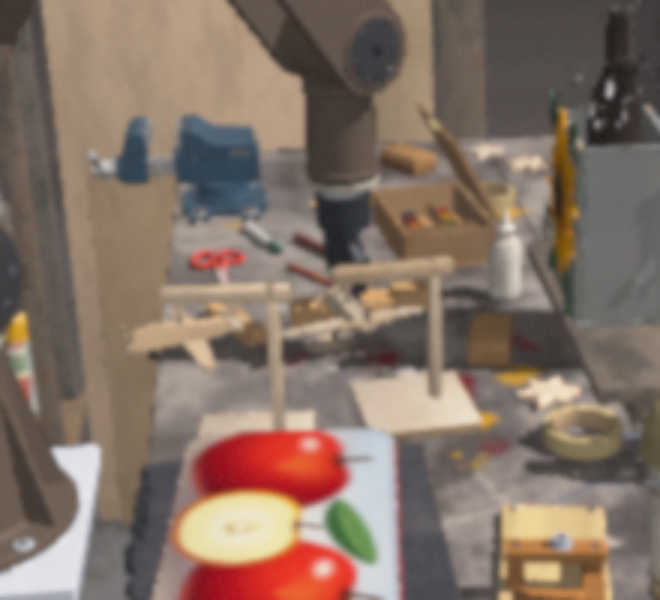

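Run:
```python
from h import *
z=np.load('w2.npz',allow_pickle=True);c=z['c'].item()
t=onz(c,[[258,82],[204,140],[311,140]],.0594+.025);g=np.array([.4747,.3808]);X=np.array([np.cos(np.radians(13.9)),np.sin(np.radians(13.9))])
print('tail offset',(t[0,:2]-g)@X, 'width',np.linalg.norm(t[1]-t[2]))
move_linear(np.array([.475,.381,.31]),Rt(193.9),vel=.25)
R=Rt(80)
move_ptp(jw(-.132,.002,.31),R)
print(get_time(),get_tcp_pos(),get_finger_gap())
move_linear(jw(-.132,.002,.06),R,vel=.2)
sleep(.2)
print(get_time(),jf(get_tcp_pos()),get_tcp_pos(),get_wrist_force(),get_joint_positions())
for n in('wrist','top'):
    c=camera_params(n);im,d=snapshot(n);save(n+'3',im);np.savez(n+'3.npz',im=im,d=d,c=np.array(c,dtype=object))
im=np.load('top3.npz',allow_pickle=True)['im'];save('top3c',cv2.resize(im[110:200,220:410],None,fx=4,fy=4,interpolation=2))
```

```text
tail offset -0.07970393268913727 width 0.04274629086483843
8.6917 [ 0.67232969 -0.05987612  0.30989378] 0.04292321437417967
10.2917 [-0.13202299  0.00248586] [ 0.67287365 -0.0609144   0.06089851] [ 0.52461384 -0.98266343 -1.01268996] [-1.35159914e-01  7.03136044e-01  1.66239802e+00  3.86491118e-05
  7.74732028e-01  3.94100657e-02]
```

View pics/wrist3.png

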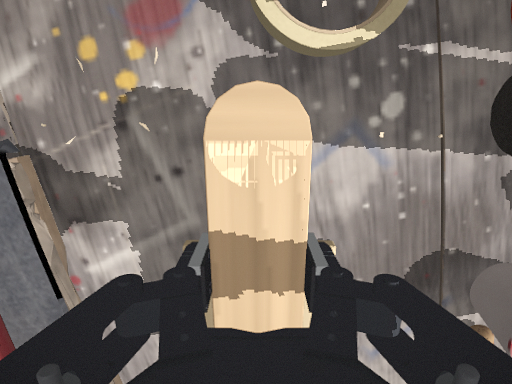

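View pics/top3c.png

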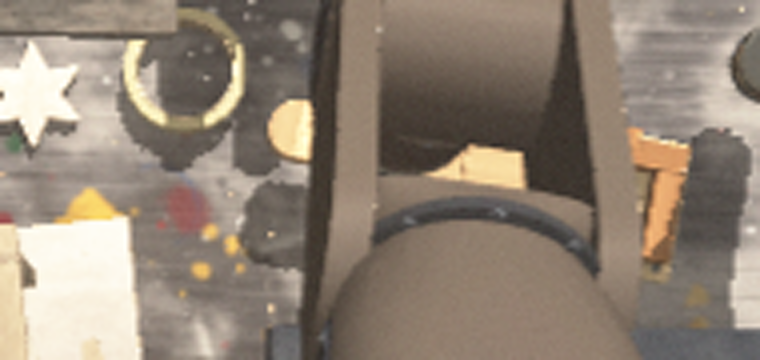

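The body is held square, and the tail is 80 mm behind the TCP, so the grip is at body x = -20 as planned. Tape is clear by about 30 mm. Next I lower it and slide it in, keeping about 6 mm off the side fence.

Run:
```python
from h import *
R=Rt(80)
move_linear(jw(-.132,.002,.0175),R,vel=.1)
print(get_time(),jf(get_tcp_pos()),get_tcp_pos()[2],get_wrist_force())
F0=get_wrist_force()
for x in np.arange(-.122,-.051,.01):
    move_linear(jw(x,.002,.0175),R,vel=.06)
    F=get_wrist_force()-F0; fj=[F[:2]@JX,F[:2]@JY,F[2]]
    print(round(x,3),jf(get_tcp_pos()).round(4),np.round(fj,2))
    if np.linalg.norm(fj)>8: print('contact');break
print(get_time(),get_moment())
im,_=snapshot('side');save('s4',cv2.resize(im[200:300,240:370],None,fx=6,fy=6,interpolation=2))
im,_=snapshot('top');save('t4',cv2.resize(im[110:200,220:410],None,fx=4,fy=4,interpolation=2))
```

```text
10.9667 [-0.13199569  0.00156654] 0.016546426698751088 [ 0.62500873 -0.41136469 -1.57787403]
-0.122 [-0.1213  0.0021] [-0.67 -0.88 -0.99]
-0.112 [-0.1115  0.002 ] [-0.15 -0.15  0.23]
-0.102 [-0.1016  0.002 ] [-0.38 -1.    0.46]
-0.092 [-0.0916  0.0021] [-0.77 -0.21 -1.22]
-0.082 [-0.0815  0.002 ] [-0.27 -0.36 -0.3 ]
-0.072 [-0.0715  0.002 ] [-0.28 -0.16  0.78]
-0.062 [-0.0616  0.002 ] [ 0.16  0.14 -0.24]
-0.052 [-0.0515  0.002 ] [ 0.52 -0.74  0.28]
13.5 [0.01395514 0.06775238 0.02458813]
```

View pics/s4.png

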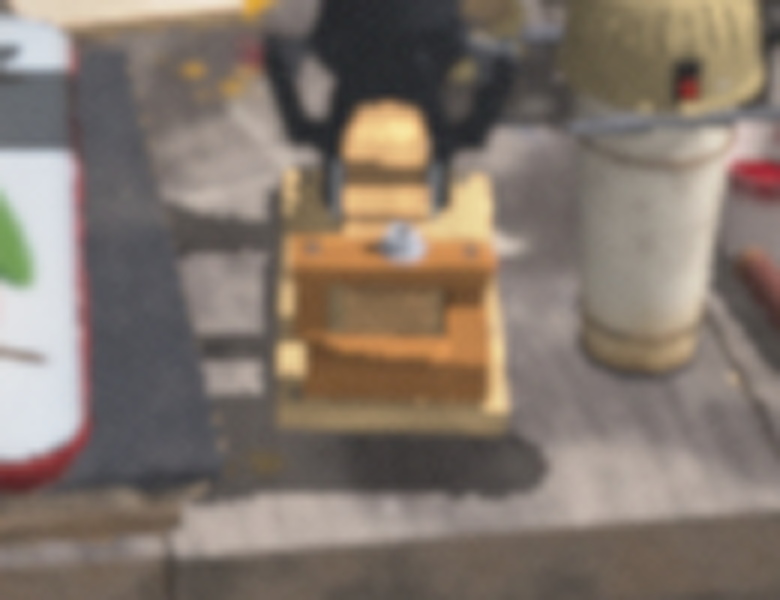

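View pics/t4.png

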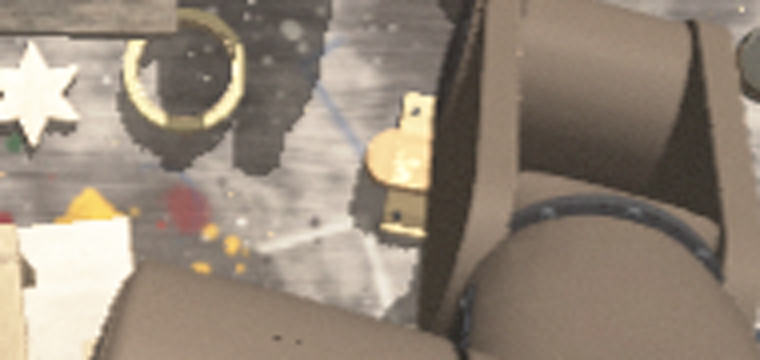

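The square end is under the bridge with no contact. Next I lower it to touch, then move to the side fence, then the end fence.

```bash
cat >> h.py <<'E'
def fj(n=6):
    a=[]
    for _ in range(n): a.append(np.r_[get_wrist_force(),get_moment()[2]]); sleep(.01)
    F=np.mean(a,0); return np.array([F[:2]@JX,F[:2]@JY,F[2],F[3]])
E
python3 - <<'E'
from h import *
R=Rt(80); x,y,z=-.052,.002,.0175
B=fj(10);print('base',B.round(2))
np.save('B.npy',B)
def go():
    move_linear(jw(x,y,z),R,vel=.02); sleep(.04)
    f=fj()-B; print([round(v*1e3,1) for v in (x,y,z)],(jf(get_tcp_pos())*1e3).round(2),(get_tcp_pos()[2]*1e3).round(2),f.round(2)); return f
while z>.0125:
    z-=.0005; f=go()
    if f[2]>3: break
print(get_time())
while y<.016:
    y+=.001; f=go()
    if f[1]<-4: break
print(get_time())
np.save('st.npy',[x,y,z])
E
```

```text
base [ 0.05 -0.07 -1.69 -0.01]
[-52.0, 2.0, 17.0] [-52.12   2.  ] 16.97 [-0.02 -0.18  0.   -0.01]
[-52.0, 2.0, 16.5] [-51.99   1.99] 16.49 [ 0.2  -0.1  -0.13  0.03]
[-52.0, 2.0, 16.0] [-52.01   1.98] 15.99 [-0.11 -0.06  0.11  0.02]
[-52.0, 2.0, 15.5] [-52.01   2.07] 15.6 [ 0.22 -0.34  2.06  0.03]
[-52.0, 2.0, 15.0] [-51.94   2.1 ] 15.38 [ 0.84 -1.45  7.94  0.08]
15.3917
[-52.0, 3.0, 15.0] [-51.97   2.59] 15.37 [ 1.09 -4.15 10.47  0.14]
15.7333
```

Run:
```python
from h import *
R=Rt(80); x,y,z=np.load('st.npy');B=np.load('B.npy'); z=.0155
def go():
    move_linear(jw(x,y,z),R,vel=.02); sleep(.04)
    f=fj()-B; print([round(v*1e3,1) for v in (x,y,z)],(jf(get_tcp_pos())*1e3).round(2),(get_tcp_pos()[2]*1e3).round(2),f.round(2)); return f
f=go()
while y<.016:
    y+=.0007; f=go()
    if f[1]<-6: break
print(get_time())
np.save('st.npy',[x,y,z])
```

```text
[np.float64(-52.0), np.float64(3.0), 15.5] [-52.01   2.91] 15.5 [ 0.67 -1.9   4.47  0.1 ]
[np.float64(-52.0), np.float64(3.7), 15.5] [-52.03   3.54] 15.45 [ 0.34 -3.13  4.95  0.18]
[np.float64(-52.0), np.float64(4.4), 15.5] [-52.06   4.48] 15.49 [-0.19 -2.7   4.37  0.11]
[np.float64(-52.0), np.float64(5.1), 15.5] [-52.04   5.23] 15.51 [-0.76 -1.59  4.12  0.12]
[np.float64(-52.0), np.float64(5.8), 15.5] [-52.     5.87] 15.5 [-0.04 -1.84  4.06  0.12]
[np.float64(-52.0), np.float64(6.5), 15.5] [-51.97   6.55] 15.5 [-0.31 -2.18  4.07  0.11]
[np.float64(-52.0), np.float64(7.2), 15.5] [-52.     7.25] 15.5 [-0.13 -2.07  3.77  0.11]
[np.float64(-52.0), np.float64(7.9), 15.5] [-52.     7.55] 15.45 [-0.1  -5.29  6.86 -0.1 ]
[np.float64(-52.0), np.float64(8.6), 15.5] [-52.03   7.7 ] 15.48 [-0.06 -8.79  9.5  -0.19]
18.8083
```

Run:
```python
from h import *
R=Rt(80); x,y,z=np.load('st.npy');B=np.load('B.npy'); y=.0076;z=.0156
def go():
    move_linear(jw(x,y,z),R,vel=.02); sleep(.04)
    f=fj()-B; print([round(float(v)*1e3,1) for v in (x,y,z)],(jf(get_tcp_pos())*1e3).round(2),(get_tcp_pos()[2]*1e3).round(2),f.round(2)); return f
f=go()
while x<-.026:
    x+=.003 if x<-.0375 else .0007; f=go()
    if f[0]<-7: break
print(get_time())
np.save('st.npy',[x,y,z])
```

```text
[-52.0, 7.6, 15.6] [-52.02   7.58] 15.58 [-0.29 -3.89  5.01 -0.13]
[-49.0, 7.6, 15.6] [-48.83   7.61] 15.49 [-0.29 -1.9   1.86 -0.24]
[-46.0, 7.6, 15.6] [-45.74   7.63] 15.59 [ 1.3  -2.5   1.33 -0.22]
[-43.0, 7.6, 15.6] [-42.77   7.6 ] 15.6 [ 2.19 -2.48  1.79 -0.21]
[-40.0, 7.6, 15.6] [-39.82   7.58] 15.61 [ 1.32 -2.66  1.56 -0.23]
[-37.0, 7.6, 15.6] [-36.83   7.55] 15.58 [ 1.08 -2.66  2.11 -0.24]
[-36.3, 7.6, 15.6] [-36.37   7.58] 15.58 [-1.12 -2.66  2.03 -0.29]
[-35.6, 7.6, 15.6] [-35.68   7.56] 15.56 [-2.87 -2.42  2.05 -0.26]
[-34.9, 7.6, 15.6] [-34.87   7.59] 15.61 [-2.33 -3.09  2.07 -0.28]
[-34.2, 7.6, 15.6] [-34.13   7.58] 15.58 [-2.15 -2.87  2.   -0.3 ]
[-33.5, 7.6, 15.6] [-33.44   7.6 ] 15.59 [-2.21 -2.87  2.06 -0.3 ]
[-32.8, 7.6, 15.6] [-32.76   7.57] 15.59 [-1.88 -2.97  2.25 -0.3 ]
[-32.1, 7.6, 15.6] [-32.06   7.54] 15.59 [-2.3  -3.16  1.95 -0.3 ]
[-31.4, 7.6, 15.6] [-31.36   7.62] 15.6 [-2.36 -3.13  2.13 -0.3 ]
[-30.7, 7.6, 15.6] [-30.63   7.57] 15.59 [-2.39 -3.07  1.92 -0.31]
[-30.0, 7.6, 15.6] [-29.92   7.58] 15.59 [-2.45 -3.21  2.2  -0.32]
[-29.3, 7.6, 15.6] [-29.25   7.58] 15.6 [-2.49 -3.53  1.9  -0.34]
[-28.6, 7.6, 15.6] [-28.52   7.58] 15.61 [-2.1  -3.69  1.59 -0.36]
[-27.9, 7.6, 15.6] [-27.85   7.56] 15.59 [-2.72 -3.45  1.8  -0.37]
[-27.2, 7.6, 15.6] [-27.17   7.58] 15.6 [-2.49 -3.5   2.02 -0.38]
[-26.5, 7.6, 15.6] [-26.78   7.63] 15.61 [-5.27 -3.27  2.1  -0.36]
[-25.8, 7.6, 15.6] [-26.71   7.62] 15.56 [-11.14  -2.95   2.27  -0.45]
26.575
```

End contact is at TCP x ≈ -26.8 mm against -30 expected. When home, the tail must be flush with the base plate's left edge (jig x = -110), so I'll check that before trusting the contact.

Run:
```python
from h import *
for n in('wrist','top','side'):
    c=camera_params(n);im,d=snapshot(n);save(n+'5',im);np.savez(n+'5.npz',im=im,d=d,c=np.array(c,dtype=object))
    if n=='side': save('s5',cv2.resize(im[200:300,240:370],None,fx=6,fy=6,interpolation=2))
    if n=='top': save('t5',cv2.resize(im[120:190,300:410],None,fx=7,fy=7,interpolation=2))
print(get_time())
```

```text
26.725
```

View pics/wrist5.png

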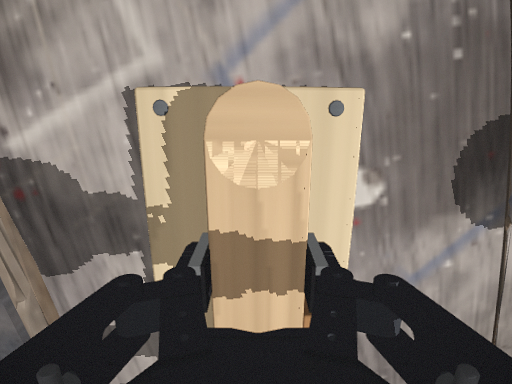

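View pics/s5.png

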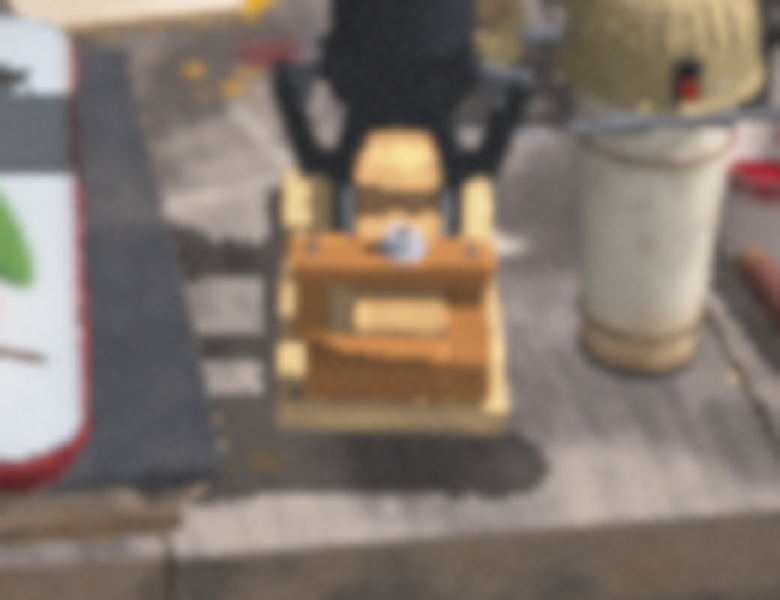

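View pics/t5.png

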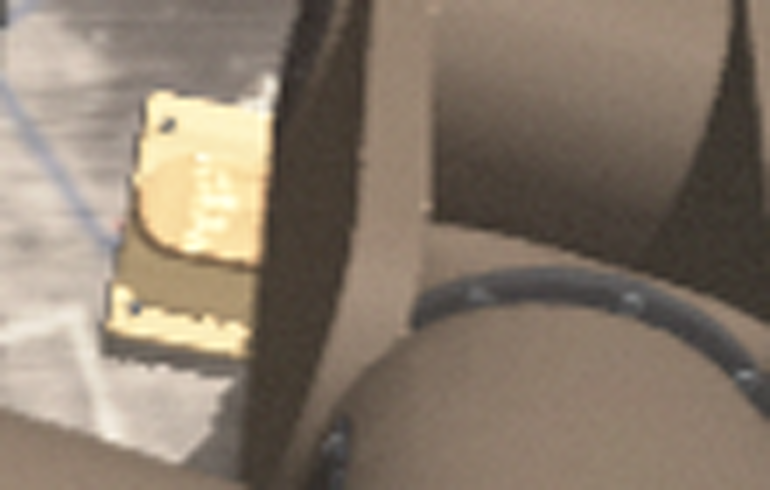

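In the wrist view the tail apex is at (258,81) and the base plate's left edge runs from (133,88) to (365,89). In the side view the body's top shows through the bridge window, butted against the end fence. I'll compute both.

Run:
```python
from h import *
z=np.load('wrist5.npz',allow_pickle=True);c=z['c'].item();im=z['im']
t=onz(c,[[258,81]],.040);print('tail',jf(t[0]))
e=onz(c,[[133,88],[365,89]],.012);print('edge',[jf(q).round(4) for q in e])
v=e[1]-e[0];print('edge dir',np.degrees(np.arctan2(v[1],v[0])))
v=im[60:340,110:390];save('w5z',cv2.resize(v,None,fx=2,fy=2,interpolation=2))
z=np.load('top5.npz',allow_pickle=True);c=z['c'].item()
w=onz(c,[[300+135/7,120+190/7]],.04);print('top tail',jf(w[0]))
# body side edges by gradient in wrist, rows 150-230
g=cv2.cvtColor(im,cv2.COLOR_RGB2LAB).astype(float)
def edge(rows,lo,hi,z):
    P=[]
    for r in rows:
        s=np.abs(np.diff(cv2.GaussianBlur(g,(3,3),0)[r,lo:hi],axis=0)).sum(1);P.append([lo+s.argmax()+.5,r])
    P=np.array(P);W=onz(c2,P,z)[:,:2].astype(np.float32)
    vx,vy,a,b=cv2.fitLine(W,cv2.DIST_HUBER,0,.0005,.001).ravel()
    return np.degrees(np.arctan2(vy,vx))%180,jf([a,b])[1],P[[0,-1]]
c2=np.load('wrist5.npz',allow_pickle=True)['c'].item()
print('body L',edge(range(150,228,3),198,216,.04));print('body R',edge(range(150,228,3),302,320,.04))
print('base R',edge(range(95,240,3),346,372,.012));print('base L',edge(range(95,240,3),128,156,.012))
```

```text
tail [-0.10790618  0.00895789]
edge [array([-0.1079, -0.051 ]), array([-0.1072,  0.0603])]
edge dir -10.380809685117185
top tail [-0.10949295  0.00830323]
body L (np.float32(80.123856), np.float64(-0.012689508068706869), array([[204.5, 150. ],
       [208.5, 225. ]]))
body R (np.float32(79.91583), np.float64(0.030553795197139452), array([[311.5, 150. ],
       [307.5, 225. ]]))
base R (np.float32(79.841125), np.float64(0.06001161897921612), array([[364.5,  95. ],
       [350.5, 239. ]]))
base L (np.float32(79.464294), np.float64(-0.05068430857827526), array([[134.5,  95. ],
       [148.5, 239. ]]))
```

View pics/w5z.png

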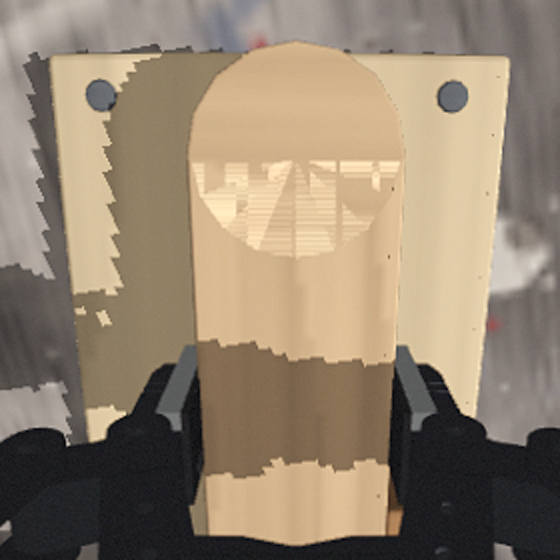

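The tail is flush with the plate edge to 0.4 mm and the body's side is 29.4 mm from the plate edge (29 when flush), so this is true home. Yaw is off by only about 0.35°. I'll trim that, back off x, set the side push first, then the end push.

Run:
```python
from h import *
R=Rt(79.75); x,y,z=np.load('st.npy');B=np.load('B.npy')
def go():
    move_linear(jw(x,y,z),R,vel=.02); sleep(.08)
    f=fj()-B; print([round(float(v)*1e3,1) for v in (x,y,z)],(jf(get_tcp_pos())*1e3).round(2),(get_tcp_pos()[2]*1e3).round(2),f.round(2),round(get_time(),1)); return f
x=-.0285; y=.0076; f=go()
while f[1]>-10 and y<.0105: y+=.0004; f=go()
while f[0]>-13 and x<-.0235: x+=.0006; f=go()
np.save('st.npy',[x,y,z])
sleep(.5);print(fj(20)-B,get_finger_gap(),get_time())
```

```text
[-28.5, 7.6, 15.6] [-28.35   7.95] 15.71 [-1.68 -0.96  1.47 -0.11] 27.1
[-28.5, 8.0, 15.6] [-28.39   7.97] 15.67 [ 0.   -2.73  4.48 -0.09] 27.5
[-28.5, 8.4, 15.6] [-28.37   8.01] 15.65 [ 0.86 -5.39  6.57 -0.13] 27.9
[-28.5, 8.8, 15.6] [-28.37   8.05] 15.61 [ 1.18 -6.95  7.9  -0.21] 28.3
[-28.5, 9.2, 15.6] [-28.39   8.12] 15.6 [ 1.21 -8.85  9.44 -0.3 ] 28.7
[-28.5, 9.6, 15.6] [-28.4    8.12] 15.58 [  1.14 -11.27  11.68  -0.33] 29.1
[-27.9, 9.6, 15.6] [-28.24   8.16] 15.5 [ -3.13 -10.45  10.7   -0.42] 29.4
[-27.3, 9.6, 15.6] [-27.99   8.16] 15.42 [-5.98 -9.68  8.64 -0.41] 29.8
[-26.7, 9.6, 15.6] [-27.72   8.16] 15.4 [-8.34 -9.72  8.62 -0.41] 30.2
[-26.1, 9.6, 15.6] [-27.32   8.13] 15.38 [-10.55  -9.83   8.96  -0.4 ] 30.6
[-25.5, 9.6, 15.6] [-26.78   8.12] 15.36 [-11.19  -9.42   9.08  -0.41] 31.0
[-24.9, 9.6, 15.6] [-26.64   8.18] 15.42 [-14.86  -9.08   8.93  -0.39] 31.4
[-15.02161846  -9.30928652   9.2481765   -0.40565117] 0.04278864523366998 32.025
```

Run:
```python
from h import *
R=Rt(79.75); x,y,z=np.load('st.npy');B=np.load('B.npy')
def go():
    move_linear(jw(x,y,z),R,vel=.02); sleep(.1)
    f=fj()-B; print([round(float(v)*1e3,2) for v in (x,y,z)],(jf(get_tcp_pos())*1e3).round(2),(get_tcp_pos()[2]*1e3).round(2),f.round(2),round(get_time(),1)); return f
z+=.0002; f=go()
x+=.0006; f=go()
if f[0]>-20: x+=.0004;f=go()
if f[1]>-10: y+=.0003;f=go()
sleep(.5);print((fj(20)-B).round(2),get_finger_gap(),get_time())
np.save('st.npy',[x,y,z])
for n in('wrist','side'):
    c=camera_params(n);im,d=snapshot(n);np.savez(n+'6.npz',im=im,d=d,c=np.array(c,dtype=object))
    save(n+'6',im if n=='wrist' else cv2.resize(im[200:300,240:370],None,fx=6,fy=6,interpolation=2))
```

```text
[-24.9, 9.6, 15.8] [-26.64   8.14] 15.41 [-15.12  -8.27   6.27  -0.39] 32.4
[-24.3, 9.6, 15.8] [-26.62   8.13] 15.4 [-19.99  -8.36   6.29  -0.4 ] 32.8
[-23.9, 9.6, 15.8] [-26.6    8.13] 15.41 [-23.52  -7.58   6.98  -0.39] 33.2
[-23.9, 9.9, 15.8] [-26.59   8.16] 15.4 [-23.37  -9.53   8.16  -0.38] 33.6
[-23.29  -9.44   8.3   -0.39] 0.043178259812517994 34.2917
```

View pics/wrist6.png

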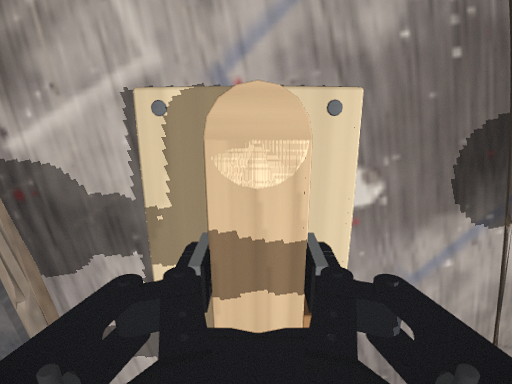

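View pics/side6.png

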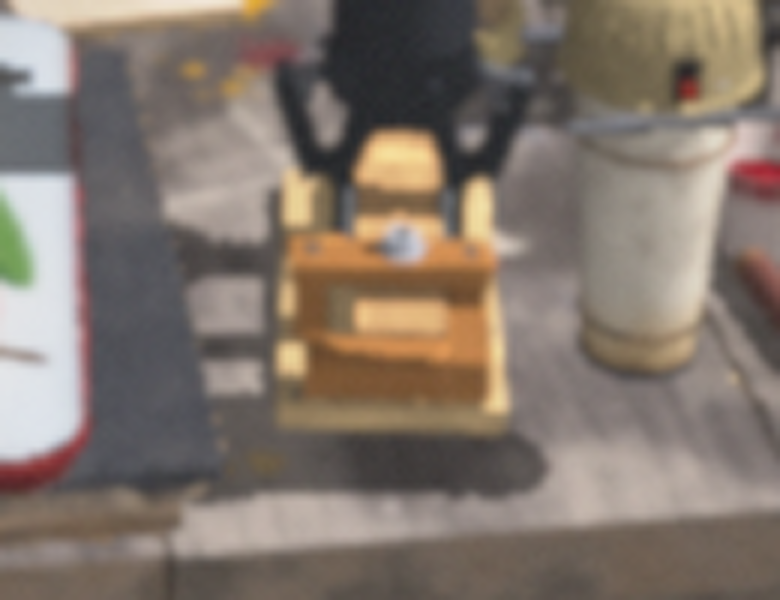

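The x push is high relative to y, and end-fence friction could be carrying part of the side push. I'll balance them so that both fences are loaded even at worst-case friction.

Run:
```python
from h import *
R=Rt(79.75); x,y,z=np.load('st.npy');B=np.load('B.npy')
def go():
    move_linear(jw(x,y,z),R,vel=.02); sleep(.1)
    f=fj()-B; print([round(float(v)*1e3,2) for v in (x,y,z)],(jf(get_tcp_pos())*1e3).round(2),(get_tcp_pos()[2]*1e3).round(2),f.round(2),round(get_time(),1)); return f
x=-.0262; f=go()
while f[1]>-17 and y<.0125:
    y+=.0005; z+=.0002 if f[2]>8 else 0; f=go()
while f[0]>-20 and x<-.0235: x+=.0005; f=go()
sleep(.3);f=fj(20)-B;print(f.round(2),get_finger_gap(),get_time())
np.save('st.npy',[x,y,z])
c=camera_params('wrist');im,d=snapshot('wrist');np.savez('w7.npz',im=im,c=np.array(c,dtype=object));save('w7',im)
g=cv2.GaussianBlur(cv2.cvtColor(im,cv2.COLOR_RGB2LAB),(3,3),0).astype(float)
def edge(rows,lo,hi,z):
    P=np.array([[lo+np.abs(np.diff(g[r,lo:hi],axis=0)).sum(1).argmax()+.5,r] for r in rows])
    W=onz(c,P,z)[:,:2].astype(np.float32);vx,vy,a,b=cv2.fitLine(W,cv2.DIST_HUBER,0,.0005,.001).ravel()
    return round(float(np.degrees(np.arctan2(vy,vx))%180),2),jf([a,b])[1].round(4)
print('body',edge(range(150,228,3),198,216,.04),edge(range(150,228,3),302,320,.04),'base',edge(range(95,240,3),346,372,.012),edge(range(95,240,3),128,156,.012))
```

```text
[-26.2, 9.9, 15.8] [-26.95   8.17] 15.42 [ -5.79 -10.08   7.41  -0.47] 34.8
[-26.2, 10.4, 15.8] [-26.92   8.17] 15.44 [ -5.37 -13.77  10.01  -0.49] 35.2
[-26.2, 10.9, 16.0] [-26.95   8.23] 15.44 [ -5.54 -14.96   9.83  -0.53] 35.6
[-26.2, 11.4, 16.2] [-26.92   8.2 ] 15.44 [ -5.1  -17.19   9.83  -0.59] 36.0
[-25.7, 11.4, 16.2] [-26.92   8.19] 15.45 [ -9.25 -16.84   9.96  -0.58] 36.4
[-25.2, 11.4, 16.2] [-26.84   8.19] 15.46 [-13.1  -16.24  10.25  -0.54] 36.8
[-24.7, 11.4, 16.2] [-26.65   8.19] 15.46 [-15.49 -16.02  10.23  -0.52] 37.2
[-24.2, 11.4, 16.2] [-26.63   8.17] 15.45 [-20.04 -15.6   10.6   -0.49] 37.6
[-19.93 -15.9   10.37  -0.52] 0.042899135788399725 38.075
body (79.69, np.float64(-0.0119)) (79.55, np.float64(0.0313)) base (79.77, np.float64(0.06)) (79.47, np.float64(-0.0507))
```

View pics/w7.png

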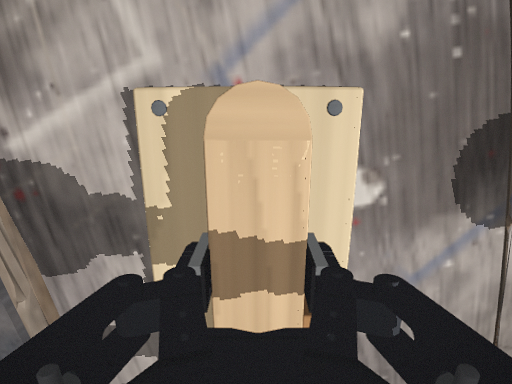

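Run:
```python
from h import *
R=Rt(79.75); x,y,z=np.load('st.npy');B=np.load('B.npy')
x+=.0005; move_linear(jw(x,y,z),R,vel=.02); sleep(.3)
print((fj(20)-B).round(2),(jf(get_tcp_pos())*1e3).round(2),get_finger_gap())
c=camera_params('wrist');im,d=snapshot('wrist')
def plane(v0,v1,u0,u1):
    v,u=np.mgrid[v0:v1,u0:u1];uv=np.c_[u.ravel(),v.ravel()].astype(float);p,dr=ray(c,uv);dd=d[v0:v1,u0:u1].ravel()
    W=(p+dr*dd[:,None])[dd>0];J=np.c_[(W[:,:2]-JO)@JX,(W[:,:2]-JO)@JY,np.ones(len(W))];zz=W[:,2]
    ok=abs(zz-np.median(zz))<.01
    for _ in range(4):
        k=np.linalg.lstsq(J[ok],zz[ok],rcond=None)[0];r=abs(zz-J@k);ok=r<3*np.median(r[ok])+1e-4
    return np.degrees(k[:2]).round(2),np.median(zz[ok]).round(4)
print('body tilt x,y deg',plane(150,225,212,304),'base',plane(95,225,318,345))
print(get_time())
```

```text
[-24.05 -15.94  10.44  -0.52] [-26.63   8.16] 0.0430597545063008
body tilt x,y deg (array([-0.09, -0.18]), np.float64(0.0404)) base (array([-0.27,  0.05]), np.float64(0.0125))
38.8917
```

The body lies flat (tilt under 0.3°) with its top at 40.4 mm (40 expected), and the push is steady on both fences. I'm handing in.

Run:
```python
from h import *
sign_off(); print(get_time(),get_wrist_force(),get_finger_gap())
```

```text
the job is handed in; nothing more can be done
the job is handed in; nothing more can be done
```

The larger plane body is in the jig's corner, held there and pressed on both fences, and I handed the job in at about 39 s of the 54 s allowed. `sign_off` gives no verdict, so I don't know how it was judged.

I gripped the 200 mm body, not the 144 mm one, and carried it over the stands. I slid it square end first under the bridge, set it on the base plate, pushed it to the side fence and then the end fence, and balanced the two pushes.

**Last checks:**
- **Position:** The tail is flush with the base plate's edge within about 0.4 mm, measured at first contact. The TCP stopped at the same place at the end.
- **Flatness and alignment:** Tilt is under 0.3°, and the body is parallel to the jig within about 0.3°. Its top is at 40.4 mm (40 expected).
- **Push and grip:** The wrist pushes with about 24 N toward the end fence and 16 N toward the side fence, with about 10 N down. After friction I estimate at least 5–9 N on each fence; these contact forces were not measured directly. The grip was set to 60 N, and the finger gap is 43 mm.

**What disagreed:**
- **End contact:** It came 3.5 mm later than my first estimate. The tail check showed the body was truly home, so I put the difference down to calibration and mask error.
- **Side-fence offset:** The wrist view put the body's side 0.6 mm nearer the base plate's edge than at true flush at first contact (-0.4 mm), and about the same amount off the other way at the end. That is within measuring error.

The tape and star looked unmoved in the last top views, taken during the insertion. I did not measure any of the bystanders again at the end.

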